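# Clamp a card box in the cam press and leave the cam on its flat

### The job

Stand the small tall grey-board box in the open nest of the cam press, a flat against the jaw and a flat against the fence, and let go of it. Then take the crank's handle and turn it gently anticlockwise until the cam has gone over its crest and the follower rests in the cam's flat, and let go there, so that it stays shut on the box. The press stands on soft rubber feet: lead the handle so gently that it does not visibly lean or shift (at most 3 mm), and leave everything else where it is.

Things in the scene. Friction and masses are not known exactly. Their poses are not given: they have to be found in the camera images.
- box_mid (a point): the work: the small TALL octagonal open box of bare grey board, 56 mm across its flats, 46 mm high, walls 3 mm, about 70 g. The point is its centre, 23 mm above its underside; its x and y axes come out square through flats (flats every 45 degrees), z up. Grip it across two opposite flats (56 mm).
- press: hand cam press on soft rubber feet (gives 1 mm for every 8 N at the crank): grey base plate 100 x 250 x 10 mm. Origin on the table under its middle; +y runs from cam to fence, z up. In order along +y: crank over the cam, T-shaped aluminium follower, steel jaw with rubber face, open nest, steel fence. All but the crank is below 49 mm; crank arm's top at 58 mm, hub's at 62 mm.
- nest (a point): middle of the nest, on top of the base plate (10 mm above the table), axes as the press. Along y the gap is 64 mm: jaw face 32 mm to -y, fence face 32 mm to +y (fence top 46, jaw top 48 mm above the table); low rails, 6 mm high, 33 mm to either side in x. The box stands here, a flat towards the jaw, the opposite one towards the fence; the closing jaw pushes it the last 4 mm to the fence.
- cam_axis (a point): on the crank's upright axis, 60 mm above the table, axes as the press. Under the crank arm turns the cam, a steel disc of base radius 26 mm: a rise over 1.9 rad of turning leads up to a 26 mm wide flat, 40 mm from the axis; behind the flat's second corner it drops steeply to the open state. Let go on the rise or past the second corner, it springs open.
- handle: the crank's black upright handle, a round sleeve 20 mm across that spins freely on its pin, 68 mm from the axis. Origin at its centre, 90 mm above the table; reaches from 62 to 120 mm. Pinch it from above. The springs resist it on the rise by up to about 7 N, past the crest they pull it forward by up to about 7 N until the flat is square, then resist again as sharply.
- crank (a joint): crank angle, anticlockwise from above, stops at -0.6 and 4.7 rad; at 0 the handle lies to the press's -x side of the axis. Starts between -0.5 and 0, jaw open. The cam is clamped on the shaft at an unknown angle: its flat is square to the follower at a crank angle anywhere from 2.3 to 3.7, not reported, but to be felt or seen. Let go within 0.3 rad of it, the cam snaps square and stays.
- follower (a joint): how far the cam has pushed the follower along the press's +y, in m: 0 open; about 0.0154 at the cam's crest (either corner of the flat); about 0.0134 when the follower's face lies square on the cam's flat.
- jaw (a joint): how far the jaw's springs are compressed, in m: 0 when nothing is clamped, about 0.0054 when the box is clamped with the follower on the flat (about 17 N).
- dish: shallow octagonal greyboard dish with a red paper lining, 118 mm across, 34 mm high (a bystander; origin at the centre of its underside)
- glue_a: yellow glue bottle with a red nozzle, 42 mm across, 120 mm high (bystander; origin under its centre)
- glue_b: a second glue bottle like it (bystander)
- tape: brown desk tape dispenser, 75 x 150 mm, 117 mm high (bystander; origin under its centre)
- penstand: green open pen stand, 70 x 100 mm, 85 mm high (bystander; origin under its centre)
- folder: ivory rod-like bone folder, 12 mm thick, 142 mm long, lying flat along its x (bystander)
- weight: dark steel paperweight, a plain cylinder 52 mm across, 35 mm high (bystander)
- brush: paste brush lying flat (bystander)
- box: the same box; origin at the centre of its underside, axes as point box_mid
There are look-alikes about, which are no part of the job. What is shaped like the box but green is not meant.

How it is judged:
By the outcome, as a careful person would: the job done as asked, in the order asked, and still so for the second after the job is handed in, with the robot touching nothing.
It also fails if it takes over 69 s, if anything falls off the work surface, if the arm or the gripper's body presses on something with over 40 N, if the wrist force passes 120 N, or if a joint passes its speed limit or range.

### The arm

A 6-joint arm with a two-finger parallel gripper is mounted at the origin on the work surface. World frame = base frame: x ahead of the robot, y to its left, z up, the work surface at z = 0. Lengths are in mm, angles in rad, forces in N, time in s.
With the tool pointing down it reaches from about 350 to 725 mm from the base axis. Payload 6 kg.
Tool frame: the origin (TCP) lies at the very end of the fingers, on their centre line; the grasp point (between the pads) lies 19 mm behind it; x points along the fingers, y is the direction in which the jaws open and shut, and the axes are right-handed (so a half turn about x gives the same grasp; the last joint's range is limited). The gripper opens to 85 mm and grips with 20 to 120 N. Pads are 22 mm wide; open, the fingers measure 114 mm over their backs; the gripper's body (76 mm by 85 mm) begins 54 mm behind the grasp point. The pads swing forward as they close: fully open they stand 13 mm farther back than shut.
Start: joints at [1.62, 0.04, 0.085, 0, -1.615, -0.334], TCP at [168.553, 575.813, 204.361] pointing down, gripper open.
Joint ranges: [-2.56, 2.56], [-1.29, 2.01], [-1.08, 1.49], [-3.29, 1.98], [-2.81, -0.18], [-2.99, 2.99]. Speed limits (rad/s): [2.57, 2.57, 3.01, 3.14, 3.14, 3.14].

### API

Orientations are given as a unit quaternion [x, y, z, w].
In Python, from cell import sensors, capture, camera_params, job_done gives the robot as it stands.
- The arm moves only by the tool carry_out, never from a script. Its arguments are lists of equal length, an entry for each row: "fingers": the finger opening in cm, from 0 to 8.54; "xyz": the shift along the tool's x, y, z in cm, a list of three; "twist": the turn about the tool's x in degrees. A call has 1 to 8 rows; each row is the pose to reach, as a shift and turn from the pose measured when the call began, along the tool's axes at that moment; what a row does not reach only later rows make up. A row lasts 1/12 s, in which the tool goes at most 41.7 mm and 7.16 degrees, less where a joint would pass 70% of its speed; a pose out of reach is approached as far as the arm can. A call with a gripper value outside its range is refused whole. The fingers move at their own pace and stop on an object; the grip force is fixed at half the most. Time passes only in rows, so rows that repeat a pose let the fingers close. It gives the time, the measured TCP pose, the force and the opening at its end, in the units of the state.
- sensors.get_obs(): the state, without advancing time (a new reading comes with each control period).
- capture(name): name is "side" or "top"; returns (picture, depth): 420x560x3 uint8, red, green, blue; 420x560 float32, mm along the optical axis (not along the pixel's ray), 0 where there is no reading.
- camera_params(name): a dict with "mtx" (3x3 intrinsics, pixels), "R" (3x3) and "t" (3): a world point X has camera coordinates R X + t. Camera axes: x right, y down, z forward; pixel columns grow to the right and rows downward; lengths in mm; the calibration is good to about 2 mm. A picture is of the moment at which its call begins. camera_params takes no time and is no camera call.
- job_done(): hands the job in, once; it reports no verdict.
The state is a dict: "t": time; "qpos": joint angles; "qd": joint speeds; "joint_efforts": joint torques, N m; "tcp_pos": TCP position; "tool_rot": TCP orientation; "wrist_force": force on the tool from outside, world axes, zero at the start; "torque": the same for the moment, N m; "gripper_width": finger opening in mm.
Only numpy, scipy, OpenCV 4.12 (cv2) and the standard library are available. Lean on these libraries where they do the work, as an engineer would, in place of code of your own. Each camera call takes 0.05 s, during which the arm holds its last target. There are 200 camera calls.

## Working session

There is one attempt and no reset: what is moved stays moved. The work goes in short steps, Python scripts to look and compute and a tool call to move; the robot and the scene stay as the last step left them, time stands still between calls to the robot, and variables do not carry over. Pictures are saved under pics/ and viewed, about 8 in all and at most 12, crops included, and the job is handed in when it is done.

Besides the shell and the picture viewer there is one more tool, called after "Call:" as name(argument=value, ...), one argument or row to a line, values as JSON. carry_out: Moves the arm, as the interface text tells. Its arguments: {"type":"object","properties":{"fingers":{"type":"array"},"xyz":{"type":"array"},"twist":{"type":"array"}},"required":["fingers","xyz","twist"]}

```bash
mkdir -p pics; ls; cat > h.py <<'E'
import numpy as np, cv2
from cell import sensors, capture, camera_params, job_done
def save(n,im): cv2.imwrite('pics/'+n+'.png',cv2.cvtColor(im,cv2.COLOR_RGB2BGR))
def cloud(name,d):
    p=camera_params(name);K=np.array(p['mtx']);R=np.array(p['R']);t=np.array(p['t']).ravel()
    v,u=np.mgrid[:d.shape[0],:d.shape[1]]
    c=np.stack([(u-K[0,2])/K[0,0]*d,(v-K[1,2])/K[1,1]*d,d],-1)
    return (c-t)@R
def ray(name,u,v,z):
    p=camera_params(name);K=np.array(p['mtx']);R=np.array(p['R']);t=np.array(p['t']).ravel()
    r=R.T@np.linalg.solve(K,[u,v,1.]);o=-R.T@t
    return o+r*(z-o[2])/r[2]
def proj(name,X):
    p=camera_params(name);c=np.array(p['R'])@np.array(X,float)+np.array(p['t']).ravel()
    q=np.array(p['mtx'])@c;return q[:2]/q[2]
E
python3 - <<'E'
from h import *
a,d=capture('top');b,e=capture('side')
np.savez('c0.npz',a=a,d=d,b=b,e=e)
save('top0',cv2.resize(a,(800,600)));save('side0',cv2.resize(b,(800,600)))
o=sensors.get_obs();print(o)
for n in('top','side'):
    p=camera_params(n);print(n,p)
E
```

```text
pics
{'t': 0.1, 'qpos': array([ 1.61966863e+00,  4.07540406e-02,  8.39413806e-02, -4.05202841e-04,
       -1.61549932e+00, -3.33697767e-01]), 'qd': array([-0.0006251 , -0.00131811,  0.00396945,  0.00158504, -0.00123452,
        0.00027772]), 'joint_efforts': array([-5.03991265e-03, -3.69346654e+01,  3.48277080e+01,  6.95176363e+00,
       -4.73570108e-03, -3.00608903e-06]), 'tcp_pos': array([168.43346641, 575.53157228, 203.4949597 ]), 'tool_rot': array([-0.69991038,  0.100908  ,  0.69998765,  0.0998014 ]), 'wrist_force': array([ 1.26315742, -0.5235751 , -0.28136451]), 'torque': array([-0.01388037, -0.04340524,  0.0325517 ]), 'gripper_width': 85.40491382606864}
top {'mtx': array([[449.08369312,   0.        , 278.75004677],
       [  0.        , 449.08369312, 215.09448229],
       [  0.        ,   0.        ,   1.        ]]), 'R': array([[-0.02286415, -0.99935225, -0.02779049],
       [-0.99356757,  0.02579805, -0.11026304],
       [ 0.11090856,  0.02509066, -0.99351384]]), 't': array([  55.31676911,  543.98483345, 1179.73503286])}
side {'mtx': array([[448.3204493 ,   0.        , 282.33254571],
       [  0.        , 448.3204493 , 214.46089177],
       [  0.        ,   0.        ,   1.        ]]), 'R': array([[ 0.95890976, -0.28370124,  0.00238172],
       [-0.20296088, -0.69182492, -0.69295393],
       [ 0.19823962,  0.6639969 , -0.72097793]]), 't': array([-500.87121826,  201.00084016, 1150.23605601])}
```

View pics/top0.png

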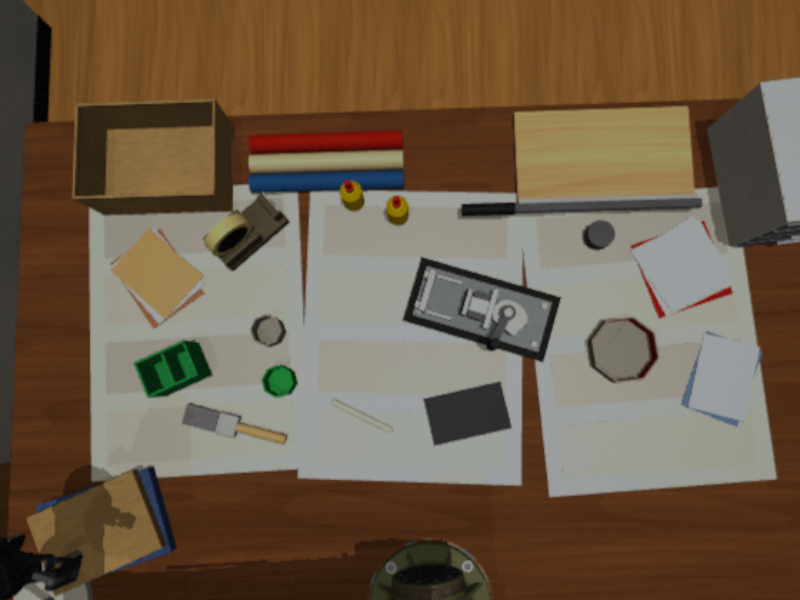

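View pics/side0.png

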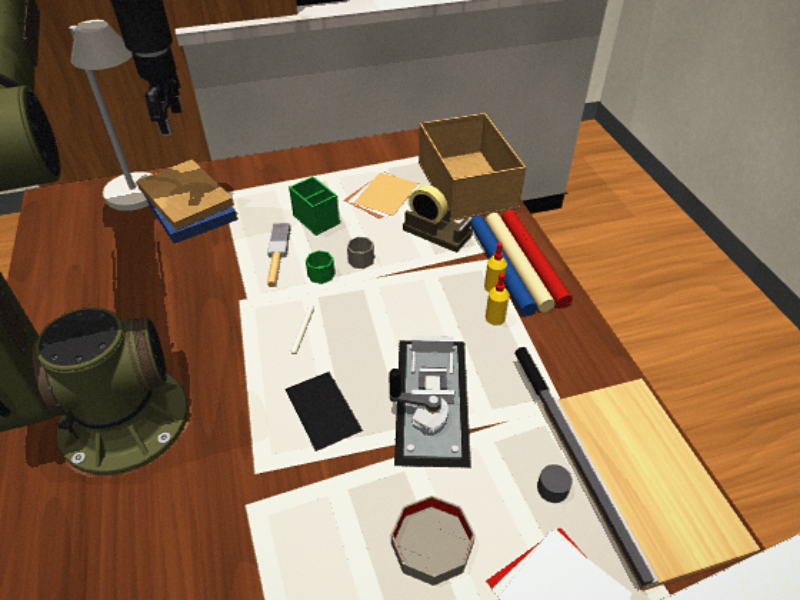

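The top view shows the grey box at (268,330) beside the green decoy at (280,380). The press is at (482,310) with its fence to the left, and the handle is at about (490,340). The side view agrees. Next I'll measure them.

```bash
python3 - <<'E'
from h import *
c=np.load('c0.npz')
P=cloud('top',c['d']);S=cloud('side',c['e'])
a=c['a']
def blob(P,lo,hi,xr,yr):
    return (P[...,2]>lo)&(P[...,2]<hi)&(P[...,0]>xr[0])&(P[...,0]<xr[1])&(P[...,1]>yr[0])&(P[...,1]<yr[1])
g=ray('top',188,231,46);print('box approx',g)
q=ray('top',337,217,10);print('press approx',q)
tab=P[300:315,230:300].reshape(-1,3);print('table z',tab[:,2].mean(),tab[:,2].std())
for n,Q in(('top',P),('side',S)):
    m=blob(Q,38,52,(g[0]-45,g[0]+45),(g[1]-45,g[1]+45));X=Q[m]
    r=cv2.minAreaRect(X[:,:2].astype(np.float32));(cc,rad)=cv2.minEnclosingCircle(X[:,:2].astype(np.float32))
    print(n,'box',r,cc,rad,len(X),np.percentile(X[:,2],[5,50,95]))
    m=blob(Q,5,15,(q[0]-170,q[0]+170),(q[1]-170,q[1]+170))
    m=cv2.morphologyEx(m.astype(np.uint8),cv2.MORPH_OPEN,np.ones((3,3)))
    k,l,st,_=cv2.connectedComponentsWithStats(m);i=1+st[1:,4].argmax()
    m=blob(Q,5,15,(q[0]-170,q[0]+170),(q[1]-170,q[1]+170))&(l==i)
    r=cv2.minAreaRect(Q[m][:,:2].astype(np.float32));print(n,'press',r,m.sum(),Q[m][:,2].mean())
    m=blob(Q,70,125,(q[0]-170,q[0]+170),(q[1]-170,q[1]+170));X=Q[m];print('handle',X[X[:,2]>112].mean(0),(X[:,2]>112).sum(),X[:,2].max(),np.median(X[:,:2],0))
    m=blob(Q,42,54,(q[0]-170,q[0]+170),(q[1]-170,q[1]+170));m&=0==0
im=a[180:262,280:400];save('press0',cv2.resize(im,None,fx=6,fy=6,interpolation=cv2.INTER_CUBIC))
E
```

```text
box approx [507.10702607 284.60006043  46.        ]
press approx [ 538.13544121 -116.43606359   10.        ]
table z 6.882191332356018 93.037047441362
top box ((507.5364685058594, 291.9803466796875), (56.15857696533203, 56.44755172729492), 70.5052490234375) (507.72265625, 291.27862548828125) 30.647085189819336 95 [39.25614891 43.88929083 47.49660842]
top press ((553.485595703125, -77.13786315917969), (147.73377990722656, 100.18978118896484), 71.80471801757812) 1005 9.29541707974136
handle [ 467.5909784  -126.05860672  118.54166432] 50 122.75772747572645 [ 466.63665062 -123.36658373]
side box ((507.75994873046875, 292.150390625), (55.08233642578125, 59.094459533691406), 16.493375778198242) (508.863037109375, 292.447021484375) 31.2636775970459 98 [38.9321388  43.37868377 48.65505202]
side press ((534.2303466796875, -142.0744171142578), (197.45816040039062, 100.0129165649414), 72.22003936767578) 1189 9.872768257918132
handle [ 468.36015845 -128.20710261  118.83207927] 53 123.01727912825802 [ 468.2441624  -132.37935132]
```

View pics/press0.png

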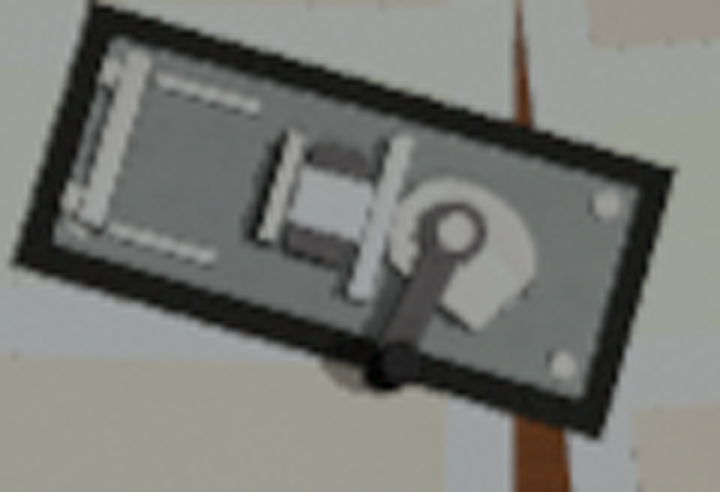

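```bash
python3 - <<'E'
from h import *
c=np.load('c0.npz')
o=sensors.get_obs()
from scipy.spatial.transform import Rotation as Ro
R=Ro.from_quat(o['tool_rot']).as_matrix();print('tool axes cols\n',R.round(3))
for n,k in(('top','d'),('side','e')):
    Q=cloud(n,c[k])
    t=Q[(abs(Q[...,0]-410)<15)&(abs(Q[...,1]-50)<40)];print(n,'table',np.median(t[:,2]),t[:,2].std())
    m=(abs(Q[...,0]-540)<130)&(abs(Q[...,1]+112)<160)&(Q[...,2]>5)&(Q[...,2]<15)
    m=cv2.morphologyEx(m.astype(np.uint8),cv2.MORPH_OPEN,np.ones((2,2)))>0
    r=cv2.minAreaRect(Q[m][:,:2].astype(np.float32));print(n,'press',r)
    # box rim by depth and colour image contour
    m=(abs(Q[...,0]-507)<45)&(abs(Q[...,1]-291)<45)&(Q[...,2]>38)
    X=Q[m][:,:2]; h=cv2.convexHull(X.astype(np.float32))[:,0]
    ctr=(X.max(0)+X.min(0))/2
    best=[]
    for a in np.arange(0,45,1.5):
        w=0
        for j in range(4):
            u=np.array([np.cos(np.radians(a+45*j)),np.sin(np.radians(a+45*j))]);s=h@u;w+=(s.max()-s.min())
        best.append(w/4)
    best=np.array(best);print('box ctr',ctr,'flat normal angle mod45:',np.arange(0,45,1.5)[best.argmin()],best.min(),'max',np.arange(0,45,1.5)[best.argmax()],best.max())
    # hub: z 59..65 near axis
    m=(Q[...,2]>54)&(Q[...,2]<67)&(abs(Q[...,0]-535)<70)&(abs(Q[...,1]+140)<80)
    X=Q[m];print('crank arm+hub pts',len(X),X.mean(0), 'hub', X[X[:,2]>60].mean(0) if (X[:,2]>60).any() else None)
    m=(Q[...,2]>95)&(abs(Q[...,0]-470)<40)&(abs(Q[...,1]+128)<40);X=Q[m];print('handle range',X.min(0),X.max(0),m.sum())
E
```

```text
tool axes cols
 [[-0.    -0.281 -0.96 ]
 [-0.002 -0.96   0.281]
 [-1.     0.002 -0.   ]]
top table 1233.601784870437 540.865111934725
top press ((485.5509948730469, -102.94514465332031), (252.02012634277344, 211.35385131835938), 72.48023986816406)
box ctr [507.70459965 291.94978572] flat normal angle mod45: 21.0 56.435134820875405 max 43.5 58.94262582469641
crank arm+hub pts 183 [ 511.85717203 -149.65014061   58.40146878] hub [ 515.91160445 -152.9071015    61.49169748]
handle range [ 459.20792028 -135.27846304   95.16083563] [ 476.77353931 -116.15017951  122.75772748] 58
side table 0.7760719121895134 1.9474966893336396
side press ((456.53900146484375, -389.2076110839844), (819.3593139648438, 100.56482696533203), 71.91471862792969)
box ctr [508.39571591 293.25618155] flat normal angle mod45: 19.5 57.57698849866263 max 42.0 59.9479488847748
crank arm+hub pts 215 [ 509.28145171 -149.69542431   58.70758219] hub [ 511.89953954 -152.72922766   61.85745145]
handle range [ 460.06812537 -136.96801343   96.06010171] [ 478.00870897 -118.79186826  123.01727913] 87
```

```bash
python3 - <<'E'
from h import *
c=np.load('c0.npz')
for n,k in(('top','d'),('side','e')):
    d=c[k];Q=cloud(n,d)
    m=(d>0)&(abs(Q[...,0]-540)<130)&(abs(Q[...,1]+112)<170)&(Q[...,2]>5)&(Q[...,2]<53)
    m=cv2.morphologyEx(m.astype(np.uint8),cv2.MORPH_OPEN,np.ones((3,3)))
    kk,l,st,_=cv2.connectedComponentsWithStats(m);i=1+st[1:,4].argmax();v,u=np.nonzero((l==i)&(Q[...,2]<15))
    X=np.array([ray(n,a,b,10)[:2] for a,b in zip(u,v)],np.float32)
    r=cv2.minAreaRect(X);print(n,'press',r)
    for nm,lo,hi,w in(('nestparts',38,52,0),):
        mm=(l==i)&(Q[...,2]>lo)&(Q[...,2]<hi)
        Y=Q[mm];
        th=np.radians(72.1);ey=np.array([-np.cos(th),0]) 
        ey=np.array([np.cos(th),np.sin(th)]);ex=np.array([ey[1],-ey[0]])
        rel=Y[:,:2]-np.array(r[0]);s=rel@ey
        print(np.histogram(s,np.arange(-125,130,5)))
    # hub
    H={'top':(280+458/6-.5,180+228/6-.5)}
    if n in H: print('hub',ray(n,*H[n],62))
b=c['b'];p=proj('side',[520,-145,60]).astype(int);print(p)
y0,x0=p[1]-55,p[0]-60;print(x0,y0)
save('s1',cv2.resize(b[y0:y0+100,x0:x0+110],None,fx=6,fy=6,interpolation=cv2.INTER_CUBIC))
E
```

```text
top press ((540.63916015625, -115.50738525390625), (249.5519256591797, 101.02384185791016), 72.15196990966797)
(array([ 0,  0,  0,  0,  0,  0,  0,  1,  5,  6, 10, 17, 16,  7,  7,  4,  3,
        3,  8,  9,  6, 43, 44, 17, 13, 13, 15, 18, 15, 11, 14, 36, 28,  0,
        0,  0,  0,  0,  0,  0,  0,  0,  0,  0,  0, 24, 55, 55,  1,  0]), array([-125, -120, -115, -110, -105, -100,  -95,  -90,  -85,  -80,  -75,
        -70,  -65,  -60,  -55,  -50,  -45,  -40,  -35,  -30,  -25,  -20,
        -15,  -10,   -5,    0,    5,   10,   15,   20,   25,   30,   35,
         40,   45,   50,   55,   60,   65,   70,   75,   80,   85,   90,
         95,  100,  105,  110,  115,  120,  125]))
hub [ 530.14930275 -159.95825466   62.        ]Traceback (most recent call last):
  File "<stdin>", line 8, in <module>
  File "h.py", line 10, in ray
    p=camera_params(name);K=np.array(p['mtx']);R=np.array(p['R']);t=np.array(p['t']).ravel()
ValueError: time passes only in moves, steps and waits
```

```bash
sed -i 's/^def save/_p={}\ndef cp(n):\n    if n not in _p: _p[n]=camera_params(n)\n    return _p[n]\ndef save/; s/p=camera_params(name)/p=cp(name)/' h.py; python3 - <<'E'
from h import *
c=np.load('c0.npz')
n='side';d=c['e'];Q=cloud(n,d)
m=(d>0)&(abs(Q[...,0]-540)<130)&(abs(Q[...,1]+112)<170)&(Q[...,2]>5)&(Q[...,2]<53)
m=cv2.morphologyEx(m.astype(np.uint8),cv2.MORPH_OPEN,np.ones((3,3)))
kk,l,st,_=cv2.connectedComponentsWithStats(m);i=1+st[1:,4].argmax();M=(l==i)&(Q[...,2]<15)
X=Q[M][:,:2].astype(np.float32);r=cv2.minAreaRect(X);print(n,'press',r)
th=np.radians(72.15);ey=np.array([np.cos(th),np.sin(th)])
Y=Q[(l==i)&(Q[...,2]>38)];s=(Y[:,:2]-[540.6,-115.5])@ey;h,e=np.histogram(s,np.arange(-90,125,5));print(list(zip(e.astype(int),h)))
b=c['b'];p=proj('side',[520,-145,60]).astype(int)
y0,x0=p[1]-55,p[0]-55;print(x0,y0)
save('s1',cv2.resize(b[y0:y0+100,x0:x0+110],None,fx=6,fy=6,interpolation=cv2.INTER_CUBIC))
E
```

```text
side press ((542.4374389648438, -116.88938903808594), (250.3523406982422, 100.16068267822266), 72.11463165283203)
[(np.int64(-90), np.int64(3)), (np.int64(-85), np.int64(6)), (np.int64(-80), np.int64(15)), (np.int64(-75), np.int64(15)), (np.int64(-70), np.int64(18)), (np.int64(-65), np.int64(16)), (np.int64(-60), np.int64(29)), (np.int64(-55), np.int64(19)), (np.int64(-50), np.int64(20)), (np.int64(-45), np.int64(11)), (np.int64(-40), np.int64(3)), (np.int64(-35), np.int64(1)), (np.int64(-30), np.int64(1)), (np.int64(-25), np.int64(0)), (np.int64(-20), np.int64(40)), (np.int64(-15), np.int64(47)), (np.int64(-10), np.int64(15)), (np.int64(-5), np.int64(15)), (np.int64(0), np.int64(24)), (np.int64(5), np.int64(18)), (np.int64(10), np.int64(16)), (np.int64(15), np.int64(20)), (np.int64(20), np.int64(12)), (np.int64(25), np.int64(35)), (np.int64(30), np.int64(41)), (np.int64(35), np.int64(16)), (np.int64(40), np.int64(2)), (np.int64(45), np.int64(0)), (np.int64(50), np.int64(0)), (np.int64(55), np.int64(0)), (np.int64(60), np.int64(0)), (np.int64(65), np.int64(0)), (np.int64(70), np.int64(0)), (np.int64(75), np.int64(0)), (np.int64(80), np.int64(0)), (np.int64(85), np.int64(0)), (np.int64(90), np.int64(0)), (np.int64(95), np.int64(0)), (np.int64(100), np.int64(41)), (np.int64(105), np.int64(52)), (np.int64(110), np.int64(42)), (np.int64(115), np.int64(13))]
243 221
```

View pics/s1.png

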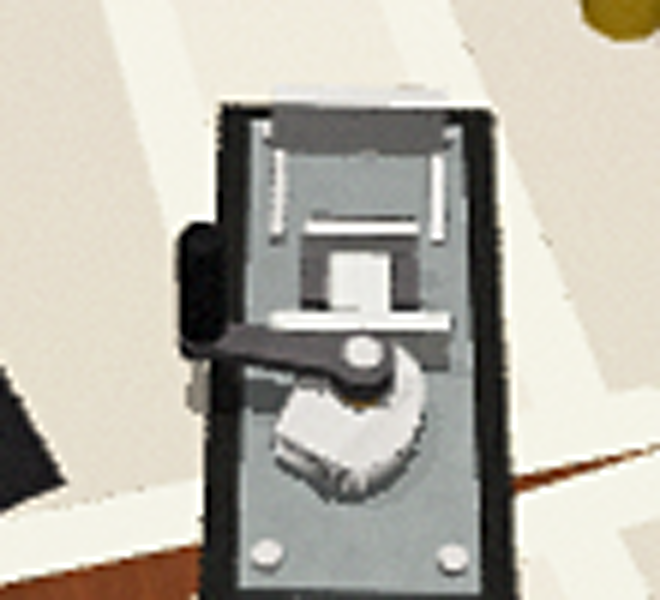

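The flat of the cam faces press −x/−y, which puts the square position at a crank angle of about 3.65. The box has a flat at about −24.5°, and the press x axis lies at −17.85°. I'll move above the box now.

Call:
carry_out(
  fingers=[8.5,8.5,8.5,8.5,8.5,8.5,8.5,8.5],
  xyz=[
    [0,1.5,-3.4],
    [0,4.5,-10.2],
    [0,8,-18],
    [0,11,-25],
    [0,14,-32],
    [0,16,-37],
    [0,17.6,-40.5],
    [0,17.6,-40.5],
  ],
  twist=[7,14,21,28,35,42,49,56],
)

```text
t: 0.77
tcp_pos: [421.8, 363.1, 203.5]
tool_rot: [0.57, -0.419, -0.57, -0.418]
wrist_force: [0.5, 1.2, 0.4]
gripper_width: 85.1
```

```bash
cat > mv.py <<'E'
import sys
from h import *
from scipy.spatial.transform import Rotation as Ro
def go(x,y,z,yaw=None):
    o=sensors.get_obs();R=Ro.from_quat(o['tool_rot']).as_matrix()
    s=R.T@(np.array([x,y,z])-o['tcp_pos'])/10
    cy=np.degrees(np.arctan2(R[1,1],R[0,1]))
    tw=0 if yaw is None else -((yaw-cy+180)%360-180)
    print('t',o['t'].__round__(2),'tcp',o['tcp_pos'].round(1),'yaw',cy.round(1),'w',round(o['gripper_width'],1),'F',o['wrist_force'].round(1),'xaxis',R[:,0].round(3),'q',o['qpos'].round(2))
    print('shift cm',s.round(2),'twist',round(tw,1))
if __name__=='__main__': go(*map(float,sys.argv[1:]))
E
python3 mv.py 508 292.5 100 155.5
```

```text
t 0.77 tcp [421.8 363.1 203.5] yaw -162.6 w 85.1 F [0.5 1.2 0.4] xaxis [-0.001 -0.002 -1.   ] q [ 1.07 -0.07 -0.03  0.   -1.62 -0.77]
shift cm [10.36 -6.13 -9.3 ] twist 41.9
```

Call:
carry_out(
  fingers=[8.5,8.5,8.5,8.5,8.5,8.5,8.5,8.5],
  xyz=[
    [0,-2,-3],
    [0,-5,-7],
    [3,-6.1,-9.3],
    [7,-6.1,-9.3],
    [10.4,-6.1,-9.3],
    [10.4,-6.1,-9.3],
    [10.4,-6.1,-9.3],
    [10.4,-6.1,-9.3],
  ],
  twist=[7,14,21,28,35,42,42,42],
)

```text
t: 1.43
tcp_pos: [508.1, 292.3, 100.0]
tool_rot: [-0.383, 0.595, 0.382, 0.594]
wrist_force: [0.0, -0.6, 1.1]
gripper_width: 84.5
```

```bash
python3 - <<'E'
from h import *
from mv import go
a,d=capture('side');p=proj('side',[508,292,60]).astype(int);print(p,p-[60,60])
save('s2',cv2.resize(a[p[1]-60:p[1]+40,p[0]-60:p[0]+60],None,fx=6,fy=6,interpolation=cv2.INTER_CUBIC))
print(proj('side',[508,292.5,46])-(p-[60,60]))
go(508,292.5,12,155.5)
E
```

```text
[251 167] [191 107]
[60.65549025 64.17245453]
t 1.48 tcp [508.4 292.9 101. ] yaw 155.6 w 85.2 F [0.2 0.1 0.6] xaxis [ 0.001 -0.    -1.   ] q [ 0.86  0.02 -0.13  0.   -1.43 -1.29]
shift cm [ 8.9   0.04 -0.05] twist 0.1
```

View pics/s2.png

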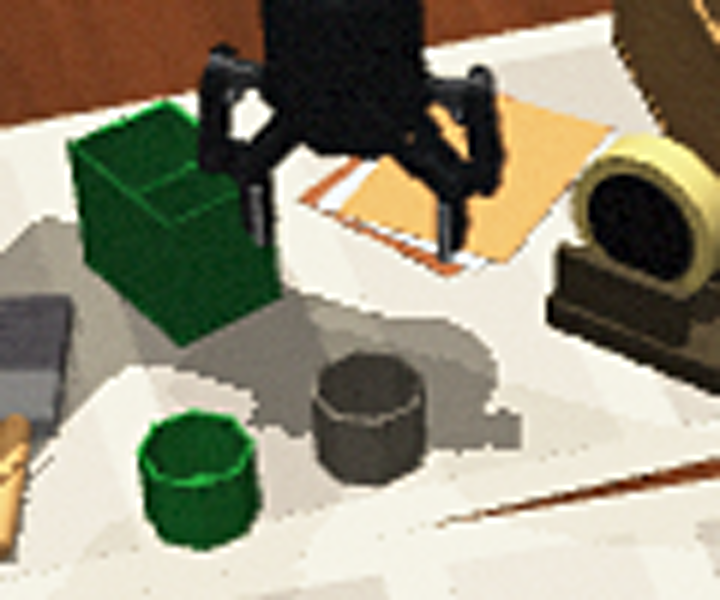

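Call:
carry_out(
  fingers=[8.5,8.5,8.5,8.5,6.5,5,4.5,4.5],
  xyz=[
    [3,0,0],
    [6,0,0],
    [8.9,0,0],
    [8.9,0,0],
    [8.9,0,0],
    [8.9,0,0],
    [8.9,0,0],
    [8.9,0,0],
  ],
  twist=[0,0,0,0,0,0,0,0],
)

```text
t: 2.15
tcp_pos: [510.5, 294.8, 17.0]
tool_rot: [-0.384, 0.591, 0.383, 0.597]
wrist_force: [-3.7, -0.2, 9.5]
gripper_width: 45.1
```

Call:
carry_out(
  fingers=[4.5,4.5,4.5],
  xyz=[
    [0,0,0],
    [0,0,0],
    [0,0,0],
  ],
  twist=[0,0,0],
)

```text
t: 2.4
tcp_pos: [511.1, 295.4, 18.5]
tool_rot: [-0.384, 0.59, 0.384, 0.598]
wrist_force: [0.4, -0.6, -0.6]
gripper_width: 44.9
```

Call:
carry_out(
  fingers=[4.5,4.5,4.5,4.5,4.5],
  xyz=[
    [-2,0,0],
    [-5,0,0],
    [-9,0,0],
    [-13,0,0],
    [-13,0,0],
  ],
  twist=[0,0,0,0,0],
)

```text
t: 2.82
tcp_pos: [513.5, 296.1, 159.0]
tool_rot: [-0.384, 0.585, 0.384, 0.603]
wrist_force: [0.9, 0.9, 2.0]
gripper_width: 45.3
```

```bash
python3 - <<'E'
from h import *
from mv import go
o=sensors.get_obs()
a,d=capture('side');Q=cloud('side',d);tc=o['tcp_pos']
X=Q[(d>0)&(abs(Q-[tc[0],tc[1],tc[2]+10]).max(-1)<60)&(abs(Q[...,2]-tc[2])<45)]
print(len(X))
p=proj('side',tc).astype(int)
save('s3',cv2.resize(a[p[1]-50:p[1]+50,p[0]-60:p[0]+60],None,fx=4,fy=4,interpolation=cv2.INTER_CUBIC))
go(563.2,-48.6,140,162.15)
E
```

```text
39
t 2.87 tcp [512.2 296.  154.6] yaw 155.7 w 45.0 F [ 0.6 -0.  -0.4] xaxis [ 0.016  0.012 -1.   ] q [ 0.87 -0.   -0.05  0.   -1.5  -1.29]
shift cm [  1.15 -18.81 -29.33] twist -6.4
```

View pics/s3.png

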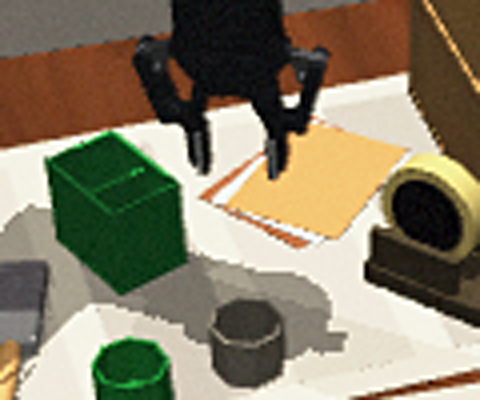

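The grasp missed: the fingers closed to 45 mm with nothing between them. I'll measure the box and the fingers again.

```bash
python3 - <<'E'
from h import *
from mv import go
c=np.load('c0.npz')
a,d=capture('top');b,e=capture('side')
go(508,292.5,150)
for tag,dd,ee in(('old',c['d'],c['e']),('new',d,e)):
  for n,D in(('top',dd),('side',ee)):
    Q=cloud(n,D)
    m=(D>0)&(abs(Q[...,0]-507)<70)&(abs(Q[...,1]-291)<60)&(Q[...,2]>6)&(Q[...,2]<60)
    X=Q[m]
    if len(X): print(tag,n,len(X),'min',X.min(0).round(1),'max',X.max(0).round(1))
    X=Q[(D>0)&(abs(Q[...,0]-512)<75)&(abs(Q[...,1]-294)<75)&(Q[...,2]>150)&(Q[...,2]<195)]
    if len(X): print('  fingers',len(X),X.mean(0).round(1),X.min(0).round(1),X.max(0).round(1))
E
```

```text
t 2.97 tcp [510.  294.8 148.7] yaw 155.7 w 45.1 F [-0.6 -0.1 -1.9] xaxis [ 0.009  0.007 -1.   ] q [ 0.87  0.   -0.06  0.   -1.5  -1.29]
shift cm [-0.14  0.08 -0.29] twist 0
old top 239 min [437.5 252.    6. ] max [556.4 349.2  49.9]
old side 365 min [437.1 255.8   6.1] max [567.9 349.9  52.5]
new top 240 min [437.5 238.1   6. ] max [549.6 320.7  50.1]
  fingers 9 [502.6 286.7 191.5] [475.3 272.2 188.1] [536.2 302.  194.6]
new side 358 min [437.1 237.4   6. ] max [575.9 325.   49.3]
  fingers 41 [507.8 287.5 189.6] [475.9 270.6 180. ] [543.8 313.5 194.9]
```

```bash
python3 - <<'E'
from h import *
from mv import go
c=np.load('c0.npz')
a,d=capture('top');b,e=capture('side');np.savez('c1.npz',a=a,d=d,b=b,e=e)
go(508,292.5,150)
for tag,dd,ee in(('old',c['d'],c['e']),('new',d,e)):
  for n,D in(('top',dd),('side',ee)):
    Q=cloud(n,D)
    m=(D>0)&(abs(Q[...,0]-507)<45)&(abs(Q[...,1]-285)<50)&(Q[...,2]>36)&(Q[...,2]<55)
    k,l,st,_=cv2.connectedComponentsWithStats(m.astype(np.uint8),connectivity=8)
    X=Q[m];h=cv2.convexHull(X[:,:2].astype(np.float32))[:,0]
    W=[]
    A=np.arange(0,45,1.5)
    for al in A:
        w=[np.ptp(h@[np.cos(np.radians(al+45*j)),np.sin(np.radians(al+45*j))]) for j in range(4)];W.append(np.mean(w))
    print(tag,n,len(X),'ctr',((X.max(0)+X.min(0))/2).round(1),'size',np.ptp(X,0).round(1),'flat',A[np.argmin(W)],np.round(W,1).min(),A[np.argmax(W)])
x,y=165,150
top=cv2.resize(a[190:290,150:250],(480,480));s=cv2.resize(b[110:210,200:300],(480,480))
save('both',cv2.resize(np.hstack([top,s]),(800,400)))
E
```

```text
t 3.07 tcp [509.4 294.3 146.8] yaw 155.7 w 45.2 F [ 0.5  0.1 -0.9] xaxis [ 0.006  0.004 -1.   ] q [ 0.87  0.   -0.06  0.   -1.5  -1.29]
shift cm [-0.32  0.06 -0.22] twist 0
old top 104 ctr [507.7 291.9  43. ] size [58.9 57.2 13.9] flat 21.0 56.6 43.5
old side 120 ctr [508.4 293.3  44.3] size [57.7 60.9 16.5] flat 19.5 57.6 42.0
new top 103 ctr [508.8 291.4  44.4] size [56.6 59.3 16.2] flat 22.5 56.2 40.5
new side 119 ctr [509.2 291.3  43.2] size [59.2 61.5 13.7] flat 28.5 58.6 43.5
```

View pics/both.png

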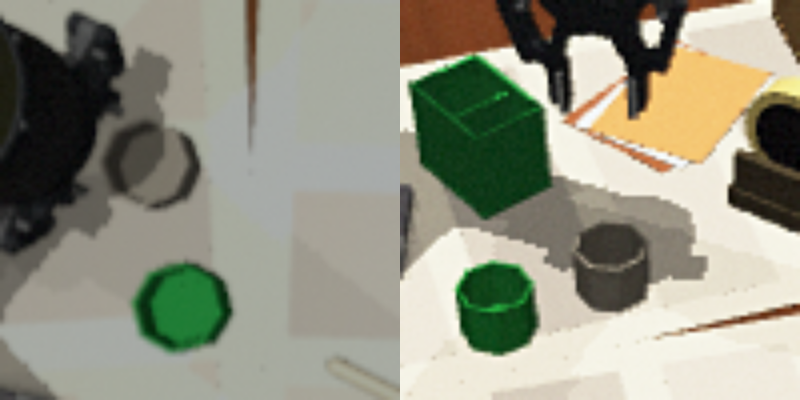

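```bash
python3 - <<'E'
from h import *
c=np.load('c1.npz')
for z in(147,155,165,175,185): print(z,proj('side',[509.4,294.3,z]).round(1),proj('top',[509.4,294.3,z]).round(1))
print('finger tips seen side',(200+(562-400)/4,110+110/4),(200+(635-400)/4,110+117/4))
e=c['e'];Q=cloud('side',e)
for v in range(126,142,2):
    print(v,[tuple(Q[v,u].round(0).astype(int)) for u in range(238,262,3) if e[v,u]>0 and Q[v,u,2]>60])
E
```

```text
147 [250.4 145. ] [174.6 227.1]
155 [250.2 142.8] [173.8 226.8]
165 [250.1 140.1] [172.7 226.4]
175 [249.9 137.3] [171.6 226.1]
185 [249.7 134.5] [170.5 225.7]
finger tips seen side (240.5, 137.5) (258.75, 139.25)
126 [(np.int64(476), np.int64(288), np.int64(226)), (np.int64(486), np.int64(298), np.int64(217)), (np.int64(525), np.int64(274), np.int64(226)), (np.int64(532), np.int64(267), np.int64(229))]
128 [(np.int64(477), np.int64(299), np.int64(211)), (np.int64(485), np.int64(295), np.int64(213)), (np.int64(532), np.int64(267), np.int64(222))]
130 [(np.int64(477), np.int64(299), np.int64(204)), (np.int64(485), np.int64(294), np.int64(206)), (np.int64(534), np.int64(276), np.int64(209))]
132 [(np.int64(476), np.int64(298), np.int64(198)), (np.int64(484), np.int64(293), np.int64(200)), (np.int64(533), np.int64(275), np.int64(202))]
134 [(np.int64(476), np.int64(302), np.int64(188)), (np.int64(484), np.int64(296), np.int64(191)), (np.int64(533), np.int64(277), np.int64(194))]
136 [(np.int64(483), np.int64(294), np.int64(185)), (np.int64(533), np.int64(276), np.int64(188))]
138 [(np.int64(532), np.int64(274), np.int64(182))]
140 []
```

The depth data put the fingertips about 30 mm above the reported TCP. That agrees with the 9.5 N rim contact I felt at TCP z≈15. I'll reopen, go lower in stages, and verify each one.

Call:
carry_out(
  fingers=[8.5,8.5,8.5,8.5,8.5,8.5,8.5,8.5],
  xyz=[
    [0,0,-0.15],
    [0,0,-0.2],
    [0,0,-0.2],
    [3,0,-0.2],
    [6,0,-0.2],
    [9,0,-0.2],
    [10.7,0,-0.2],
    [10.7,0,-0.2],
  ],
  twist=[0,0,0,0,0,0,0,0],
)

```text
t: 3.73
tcp_pos: [506.8, 290.8, 34.3]
tool_rot: [-0.384, 0.594, 0.383, 0.594]
wrist_force: [-0.4, -0.9, -0.9]
gripper_width: 85.0
```

```bash
python3 - <<'E'
from h import *
from mv import go
b,e=capture('side');Q=cloud('side',e)
go(508.8,291.5,-12,157)
m=(e>0)&(abs(Q[...,0]-508)<70)&(abs(Q[...,1]-290)<50)&(Q[...,2]>53)&(Q[...,2]<110)
X=Q[m]
for nm,Y in(('L',X[X[:,0]<495]),('R',X[X[:,0]>520])):
    print(nm,len(Y),Y[:,2].min() if len(Y) else '', Y[Y[:,2]<Y[:,2].min()+20].mean(0))
for v in(150,160,170): pass
save('s4',cv2.resize(b[120:200,200:300],None,fx=6,fy=6,interpolation=cv2.INTER_CUBIC))
E
```

```text
t 3.78 tcp [508.2 291.7  37.6] yaw 155.7 w 85.2 F [ 0.8 -0.3  0.7] xaxis [ 0.003  0.001 -1.   ] q [ 0.86  0.05 -0.22  0.   -1.31 -1.29]
shift cm [ 4.96 -0.05 -0.  ] twist -1.3
L 47 74.90954212078515 [461.8316613  303.41203664  85.37881052]
R 43 76.33914686040936 [548.57224481 264.14609799  86.5974948 ]
```

View pics/s4.png

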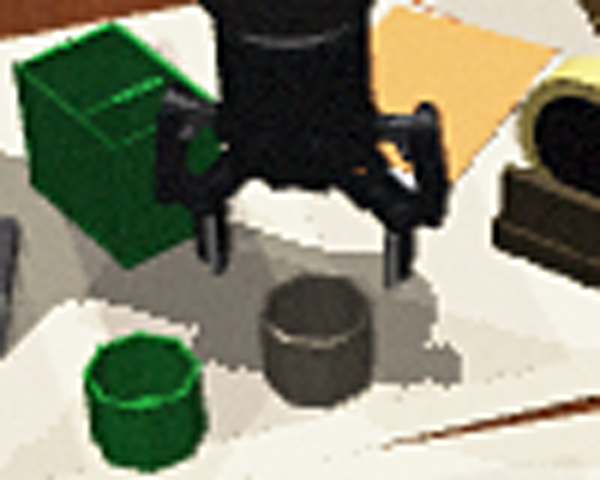

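Call:
carry_out(
  fingers=[8.5,8.5,8.5,8.5,8.5,8.5],
  xyz=[
    [1,0,0],
    [2,0,0],
    [3,0,0],
    [4,0,0],
    [4.7,0,0],
    [4.7,0,0],
  ],
  twist=[-1,-1,-1,-1,-1,-1],
)

```text
t: 4.28
tcp_pos: [507.4, 290.9, -11.7]
tool_rot: [-0.389, 0.591, 0.388, 0.591]
wrist_force: [-0.7, -0.2, -0.3]
gripper_width: 85.4
```

Call:
carry_out(
  fingers=[7.5,6.5,5.5,5,4.8,4.8],
  xyz=[
    [0,0,0],
    [0,0,0],
    [0,0,0],
    [0,0,0],
    [0,0,0],
    [0,0,0],
  ],
  twist=[0,0,0,0,0,0],
)

```text
t: 4.78
tcp_pos: [507.9, 291.3, -10.8]
tool_rot: [-0.389, 0.59, 0.388, 0.591]
wrist_force: [-0.9, 0.7, 3.9]
gripper_width: 55.5
```

Call:
carry_out(
  fingers=[4.8,4.8,4.8,4.8,4.8,4.8,4.8],
  xyz=[
    [-1,0,0],
    [-3,0,0],
    [-5,0,0],
    [-7.5,0,0],
    [-10,0,0],
    [-11,0,0],
    [-11,0,0],
  ],
  twist=[0,0,0,0,0,0,0],
)

```text
t: 5.37
tcp_pos: [508.9, 292.3, 103.0]
tool_rot: [-0.389, 0.588, 0.388, 0.593]
wrist_force: [0.1, -0.4, -0.1]
gripper_width: 55.4
```

```bash
python3 mv.py 563.2 -48.6 100 162.15; python3 -c "
from h import *
print(ray('top',246,135,100),ray('top',278,146,100),ray('side',242.9+362/6-.1,220.6+352/6,62))"
```

```text
t 5.37 tcp [508.9 292.3 103. ] yaw 156.7 w 55.4 F [ 0.1 -0.4 -0.1] xaxis [ 0.006  0.003 -1.   ] q [ 0.86  0.01 -0.13  0.   -1.42 -1.27]
shift cm [  0.22 -18.47 -29.17] twist -5.5
[748.92728429 120.55873352 100.        ] [717.16355708  38.10393784 100.        ] [ 528.99838609 -157.7733763    62.        ]
```

Call:
carry_out(
  fingers=[4.8,4.8,4.8,4.8,4.8,4.8,4.8,4.8],
  xyz=[
    [0,-1,-1.6],
    [0,-3,-4.7],
    [0,-5,-7.9],
    [0,-7,-11],
    [0,-9,-14.2],
    [0,-11,-17.4],
    [0,-13,-20.5],
    [0,-14.5,-22.9],
  ],
  twist=[-1,-2,-3,-4,-5,-5.5,-5.5,-5.5],
)

```text
t: 6.03
tcp_pos: [550.7, 22.1, 100.7]
tool_rot: [-0.416, 0.57, 0.416, 0.573]
wrist_force: [0.7, 0.2, -1.0]
gripper_width: 55.0
```

```bash
python3 mv.py 563.2 -48.6 100 162.15
```

```text
t 6.03 tcp [550.7  22.1 100.7] yaw 162.1 w 55.0 F [ 0.7  0.2 -1. ] xaxis [ 0.004  0.003 -1.   ] q [ 0.4  -0.08 -0.22 -0.   -1.42 -0.72]
shift cm [ 0.05 -3.36 -6.35] twist -0.0
```

Call:
carry_out(
  fingers=[4.8,4.8,4.8,4.8,4.8,4.8,4.8],
  xyz=[
    [0,-1,-1.9],
    [0,-2,-3.9],
    [0,-3,-5.6],
    [1.5,-3.4,-6.35],
    [3,-3.4,-6.35],
    [3.5,-3.4,-6.35],
    [3.5,-3.4,-6.35],
  ],
  twist=[0,0,0,0,0,0,0],
)

```text
t: 6.62
tcp_pos: [561.9, -48.8, 62.4]
tool_rot: [-0.415, 0.571, 0.417, 0.572]
wrist_force: [0.5, 0.6, -1.0]
gripper_width: 55.3
```

```bash
python3 - <<'E'
from h import *
from mv import go
a,d=capture('top');b,e=capture('side')
go(563.2,-48.6,-1,162.15)
Q=cloud('side',e)
th=np.radians(72.15);ey=np.array([np.cos(th),np.sin(th)]);ex=np.array([ey[1],-ey[0]])
C=np.array([541.5,-116.2])
o=sensors.get_obs()['tcp_pos'];print('tcp in press',(o[:2]-C)@ex,(o[:2]-C)@ey)
# box pts in side by z 78..125
for n,D in(('side',e),('top',d)):
    Q=cloud(n,D);rel=Q[...,:2]-C;sx=rel@ex;sy=rel@ey
    m=(D>0)&(abs(sx)<27)&(abs(sy-71)<45)&(Q[...,2]>76)&(Q[...,2]<116)
    print(n,m.sum(),sy[m].min() if m.any() else 0,np.percentile(sy[m],[5,50,95]) if m.any() else 0, np.percentile(Q[m][:,2],[1,99]))
    # fence / jaw / rails
    m=(D>0)&(abs(sx)<45)&(Q[...,2]>36)&(Q[...,2]<52)
    h,ed=np.histogram(sy[m],np.arange(20,120,2));print(list(zip(ed.astype(int).tolist(),h.tolist())))
q=proj('side',[563,-48,50]).astype(int)
s=cv2.resize(b[q[1]-65:q[1]+45,q[0]-55:q[0]+55],(600,600),interpolation=cv2.INTER_CUBIC);save('n1',s);print(q)
E
```

```text
t 6.72 tcp [563.5 -48.5  65.4] yaw 162.2 w 55.1 F [-0.3  0.6  0.1] xaxis [ 0.003  0.003 -1.   ] q [ 0.27 -0.03 -0.23 -0.   -1.36 -0.58]
shift cm [ 6.64  0.04 -0.04] twist 0.0
tcp in press 0.19507895812188578 71.21662796700889
side 411 42.508080102281255 [44.60920951 63.59584146 99.90728655] [ 76.64835371 115.38506565]
[(20, 6), (22, 11), (24, 3), (26, 10), (28, 34), (30, 25), (32, 13), (34, 13), (36, 3), (38, 10), (40, 3), (42, 0), (44, 0), (46, 0), (48, 0), (50, 0), (52, 0), (54, 0), (56, 0), (58, 0), (60, 0), (62, 0), (64, 0), (66, 0), (68, 0), (70, 0), (72, 0), (74, 0), (76, 0), (78, 0), (80, 0), (82, 0), (84, 0), (86, 0), (88, 0), (90, 0), (92, 0), (94, 0), (96, 0), (98, 0), (100, 0), (102, 10), (104, 5), (106, 7), (108, 2), (110, 1), (112, 0), (114, 0), (116, 0)]
top 1 87.81057669384312 [87.81057669 87.81057669 87.81057669] [81.40302793 81.40302793]
[(20, 6), (22, 4), (24, 2), (26, 0), (28, 4), (30, 5), (32, 5), (34, 5), (36, 3), (38, 3), (40, 0), (42, 0), (44, 0), (46, 0), (48, 0), (50, 0), (52, 0), (54, 0), (56, 0), (58, 0), (60, 0), (62, 0), (64, 0), (66, 0), (68, 0), (70, 0), (72, 0), (74, 0), (76, 0), (78, 0), (80, 0), (82, 0), (84, 0), (86, 0), (88, 0), (90, 0), (92, 0), (94, 0), (96, 0), (98, 0), (100, 0), (102, 1), (104, 3), (106, 3), (108, 2), (110, 2), (112, 2), (114, 0), (116, 0)]
[302 246]
```

View pics/n1.png

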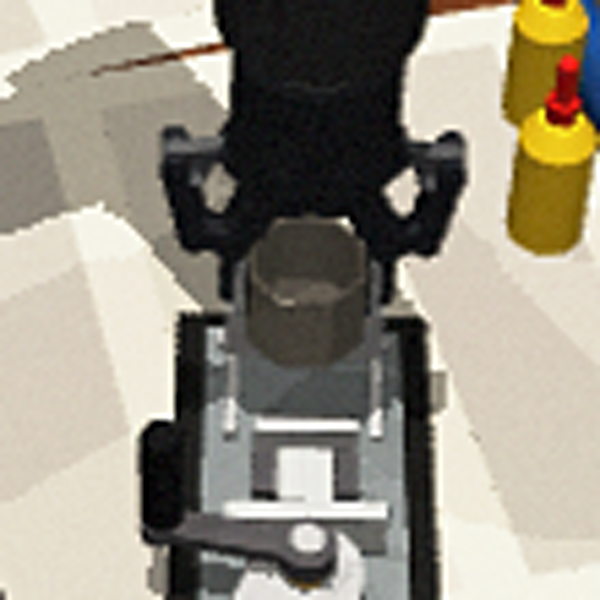

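Call:
carry_out(
  fingers=[4.8,4.8,4.8,4.8,4.8,4.8,4.8,4.8],
  xyz=[
    [1,0,-0.04],
    [2,0,-0.05],
    [3,0,-0.05],
    [4,0,-0.05],
    [5,0,-0.05],
    [5.6,0,-0.05],
    [6,0,-0.05],
    [6,0,-0.05],
  ],
  twist=[0,0,0,0,0,0,0,0],
)

```text
t: 7.38
tcp_pos: [562.9, -48.9, 4.1]
tool_rot: [-0.416, 0.571, 0.417, 0.572]
wrist_force: [0.2, 0.1, 0.1]
gripper_width: 55.4
```

```bash
python3 mv.py 563.3 -48.2 -1 162.15
```

```text
t 7.38 tcp [562.9 -48.9   4.1] yaw 162.2 w 55.4 F [0.2 0.1 0.1] xaxis [ 0.001  0.002 -1.   ] q [ 0.27  0.02 -0.31 -0.   -1.24 -0.58]
shift cm [ 0.51 -0.01  0.08] twist 0.0
```

Call:
carry_out(
  fingers=[4.8,4.8,4.8,4.8],
  xyz=[
    [0.2,0,0.06],
    [0.35,0,0.08],
    [0.5,0,0.08],
    [0.5,0,0.08],
  ],
  twist=[0,0,0,0],
)

```text
t: 7.72
tcp_pos: [563.4, -48.1, -0.7]
tool_rot: [-0.416, 0.57, 0.417, 0.572]
wrist_force: [0.1, -0.3, 0.3]
gripper_width: 54.9
```

```bash
python3 mv.py 563.3 -48.2 -1 162.15
```

```text
t 7.72 tcp [563.4 -48.1  -0.7] yaw 162.2 w 54.9 F [ 0.1 -0.3  0.3] xaxis [ 0.002  0.002 -1.   ] q [ 0.27  0.02 -0.31 -0.   -1.23 -0.58]
shift cm [ 0.03  0.01 -0.01] twist 0.0
```

Call:
carry_out(
  fingers=[4.8,4.8,4.8],
  xyz=[
    [0.1,0,0],
    [0.15,0,0],
    [0.15,0,0],
  ],
  twist=[0,0,0],
)

```text
t: 7.97
tcp_pos: [563.9, -48.1, -0.9]
tool_rot: [-0.417, 0.57, 0.416, 0.573]
wrist_force: [-2.3, 0.7, 5.3]
gripper_width: 55.2
```

Call:
carry_out(
  fingers=[5.6,6,6.5,7,7.5,7.5],
  xyz=[
    [-0.1,0,0],
    [-0.1,0,0],
    [-0.1,0,0],
    [-0.1,0,0],
    [-0.1,0,0],
    [-0.1,0,0],
  ],
  twist=[0,0,0,0,0,0],
)

```text
t: 8.47
tcp_pos: [563.8, -48.2, -0.1]
tool_rot: [-0.417, 0.57, 0.416, 0.573]
wrist_force: [0.2, -0.4, -0.7]
gripper_width: 75.1
```

Call:
carry_out(
  fingers=[7.5,7.5,7.5,7.5,7.5,7.5,7.5,7.5],
  xyz=[
    [-0.5,0,0],
    [-1.5,0,0],
    [-3,0,0],
    [-5,0,0],
    [-8,0,0],
    [-10.5,0,0],
    [-12,0,0],
    [-12,0,0],
  ],
  twist=[0,0,0,0,0,0,0,0],
)

```text
t: 9.13
tcp_pos: [565.7, -48.6, 126.0]
tool_rot: [-0.418, 0.568, 0.415, 0.575]
wrist_force: [0.5, -0.0, -0.1]
gripper_width: 74.9
```

```bash
python3 - <<'E'
from h import *
from mv import go
a,d=capture('top');b,e=capture('side')
np.savez('c2.npz',a=a,d=d,b=b,e=e)
go(468.7,-126.8,130,162.15)
th=np.radians(72.15);ey=np.array([np.cos(th),np.sin(th)]);ex=np.array([ey[1],-ey[0]]);C=np.array([541.5,-116.2])
for n,D in(('side',e),('top',d)):
    Q=cloud(n,D);rel=Q[...,:2]-C;sx=rel@ex;sy=rel@ey
    m=(D>0)&(abs(sx)<45)&(abs(sy-71)<60)&(Q[...,2]>50)&(Q[...,2]<62);X=np.c_[sx[m],sy[m]];k=(X[:,1]>40)&(X[:,1]<102)
    print(n,k.sum(),'box top press frame min/max',np.percentile(X[k],1,axis=0).round(1),np.percentile(X[k],99,axis=0).round(1))
    m=(D>0)&(Q[...,2]>100)&(Q[...,2]<124)&(abs(sx+75)<35)&(abs(sy+30)<30);X=Q[m];print('handle',len(X),X.min(0).round(1),X.max(0).round(1))
q=proj('side',[550,-80,50]).astype(int)
s=np.hstack([cv2.resize(b[q[1]-55:q[1]+45,q[0]-50:q[0]+50],(400,400),interpolation=cv2.INTER_CUBIC),cv2.resize(a[165:265,280:380],(400,400),interpolation=cv2.INTER_CUBIC)]);save('n2',s)
E
```

```text
t 9.23 tcp [563.9 -48.2 121.3] yaw 162.2 w 74.9 F [-0.8 -0.  -0.3] xaxis [ 0.005  0.003 -1.   ] q [ 0.27 -0.05 -0.15 -0.   -1.46 -0.58]
shift cm [ -0.94   6.65 -10.39] twist 0.0
side 112 box top press frame min/max [-27.5  45. ] [ 28.3 101.6]
handle 80 [ 460.  -137.4  100.8] [ 478.2 -117.3  122.9]
top 10 box top press frame min/max [-25.5  45.7] [-5.8 94.9]
handle 54 [ 459.1 -135.4  103.4] [ 476.8 -116.5  123.2]
```

View pics/n2.png

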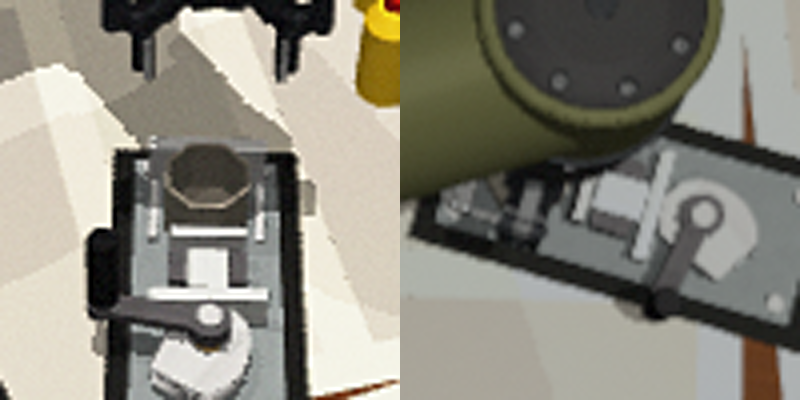

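Call:
carry_out(
  fingers=[7.5,7.5,7.5,7.5,7.5,7.5],
  xyz=[
    [-0.6,1.2,-2],
    [-0.6,3.2,-5],
    [-0.6,5.2,-8],
    [-0.6,6.65,-10.4],
    [-0.6,6.65,-10.4],
    [-0.6,6.65,-10.4],
  ],
  twist=[0,0,0,0,0,0],
)

```text
t: 9.73
tcp_pos: [467.7, -127.6, 126.2]
tool_rot: [-0.416, 0.57, 0.416, 0.574]
wrist_force: [0.3, 0.2, 0.3]
gripper_width: 75.1
```

```bash
python3 mv.py 468.5 -126.7 55 162.15
```

```text
t 9.73 tcp [ 467.7 -127.6  126.2] yaw 162.1 w 75.1 F [0.3 0.2 0.3] xaxis [ 0.005  0.003 -1.   ] q [ 0.15 -0.27 -0.34 -0.   -1.5  -0.46]
shift cm [ 7.12 -0.02  0.08] twist -0.1
```

Call:
carry_out(
  fingers=[7.5,7.5,7.5,7.5,7.5,7.5],
  xyz=[
    [1.5,0,0.08],
    [3,0,0.08],
    [4.5,0,0.08],
    [6,0,0.08],
    [7.1,0,0.08],
    [7.1,0,0.08],
  ],
  twist=[0,0,0,0,0,0],
)

```text
t: 10.23
tcp_pos: [466.7, -126.1, 51.8]
tool_rot: [-0.415, 0.571, 0.417, 0.572]
wrist_force: [-0.6, -0.6, -0.7]
gripper_width: 75.0
```

Call:
carry_out(
  fingers=[6.5,5.5,4.5,3.5,3,2.6],
  xyz=[
    [0,0,0],
    [0,0,0],
    [0,0,0],
    [0,0,0],
    [0,0,0],
    [0,0,0],
  ],
  twist=[0,0,0,0,0,0],
)

```text
t: 10.73
tcp_pos: [467.0, -126.1, 52.3]
tool_rot: [-0.415, 0.571, 0.417, 0.572]
wrist_force: [0.1, -0.3, -0.0]
gripper_width: 26.3
```

```bash
python3 - <<'E'
from h import *
from mv import go
go(468.5,-126.7,55,162.15)
b,e=capture('side');Q=cloud('side',e)
m=(e>0)&(abs(Q[...,0]-468)<60)&(abs(Q[...,1]+127)<35)&(Q[...,2]>62)&(Q[...,2]<125)
X=Q[m]
for lo in range(65,125,6):
    Y=X[(X[:,2]>=lo)&(X[:,2]<lo+6)];print(lo,len(Y),(Y[:,0].min().round(1),Y[:,0].max().round(1),Y[:,1].mean().round(1)) if len(Y) else '')
E
```

```text
t 10.73 tcp [ 467.  -126.1   52.3] yaw 162.1 w 26.3 F [ 0.1 -0.3 -0. ] xaxis [ 0.     0.003 -1.   ] q [ 0.15 -0.24 -0.46 -0.   -1.36 -0.46]
shift cm [-0.27 -0.16 -0.01] twist -0.0
65 11 (np.float64(459.9), np.float64(478.1), np.float64(-132.9))
71 9 (np.float64(460.1), np.float64(477.7), np.float64(-133.0))
77 17 (np.float64(453.6), np.float64(481.6), np.float64(-133.9))
83 22 (np.float64(443.2), np.float64(482.0), np.float64(-133.5))
89 30 (np.float64(441.2), np.float64(489.5), np.float64(-133.7))
95 27 (np.float64(440.9), np.float64(489.1), np.float64(-134.5))
101 35 (np.float64(440.6), np.float64(489.5), np.float64(-132.9))
107 26 (np.float64(440.9), np.float64(488.9), np.float64(-134.8))
113 46 (np.float64(444.9), np.float64(488.7), np.float64(-131.1))
119 42 (np.float64(424.9), np.float64(499.6), np.float64(-130.5))
```

Call:
carry_out(
  fingers=[2.6,2.6,2.4,2.2,2.0,1.8,1.6,1.6],
  xyz=[
    [0,-0.18,0],
    [0,-0.18,0],
    [0,-0.18,0],
    [0,-0.18,0],
    [0,-0.18,0],
    [0,-0.18,0],
    [0,-0.18,0],
    [0,-0.18,0],
  ],
  twist=[0,0,0,0,0,0,0,0],
)

```text
t: 11.45
tcp_pos: [468.8, -126.7, 52.3]
tool_rot: [-0.415, 0.571, 0.417, 0.572]
wrist_force: [-0.4, -0.8, 1.2]
gripper_width: 18.6
```

```bash
python3 mv.py 468.5 -126.7 53 162.15
```

```text
t 11.45 tcp [ 468.8 -126.7   52.3] yaw 162.1 w 18.6 F [-0.4 -0.8  1.2] xaxis [ 0.     0.003 -1.   ] q [ 0.15 -0.24 -0.45 -0.   -1.36 -0.46]
shift cm [-0.07  0.02 -0.01] twist -0.0
```

```bash
cat > arc.py <<'E'
import sys,json
from h import *
from scipy.spatial.transform import Rotation as Ro
ax=np.array([float(sys.argv[1]),float(sys.argv[2])]);r=68.;step=float(sys.argv[3]);n=8;z=52.5
o=sensors.get_obs();R=Ro.from_quat(o['tool_rot']).as_matrix();p=o['tcp_pos'];F=o['wrist_force']
d=p[:2]-ax;ph=np.arctan2(d[1],d[0]);u=d/np.hypot(*d);tg=np.array([-u[1],u[0]])
crank=(np.degrees(ph)-162.1)%360;crank-=360*(crank>340)
print('t',round(o['t'],2),'tcp',p.round(1),'r',np.hypot(*d).round(1),'crank deg',crank.round(1),'rad',np.radians(crank).round(3),'Frad',(F[:2]@u).round(1),'Ftan',(F[:2]@tg).round(1),'Fz',F[2].round(1),'w',round(o['gripper_width'],1))
open('log.txt','a').write(json.dumps([*p.tolist(),*F.tolist()])+'\n')
rows=[]
for i in range(1,n+1):
    a=ph+np.radians(step*i);T=np.array([*(ax+r*np.array([np.cos(a),np.sin(a)])),z])
    rows.append((R.T@(T-p)/10).round(2).tolist())
print(rows)
E
python3 arc.py 529.3 -158.9 1.5
```

```text
t 11.45 tcp [ 468.8 -126.7   52.3] r 68.6 crank deg -10.1 rad -0.177 Frad -0.1 Ftan 0.9 Fz 1.2 w 18.6
[[-0.02, -0.03, -0.19], [-0.02, -0.0, -0.36], [-0.02, 0.02, -0.54], [-0.02, 0.03, -0.72], [-0.02, 0.04, -0.89], [-0.02, 0.05, -1.07], [-0.02, 0.05, -1.25], [-0.02, 0.05, -1.43]]
```

Call:
carry_out(
  fingers=[1.6,1.6,1.6,1.6,1.6,1.6,1.6,1.6],
  xyz=[
    [0,-0.01,-0.18],
    [0,0,-0.36],
    [0,0.02,-0.54],
    [0,0.03,-0.72],
    [0,0.04,-0.89],
    [0,0.05,-1.07],
    [0,0.05,-1.25],
    [0,0.05,-1.43],
  ],
  twist=[0,0,0,0,0,0,0,0],
)

```text
t: 12.12
tcp_pos: [463.7, -140.4, 52.3]
tool_rot: [-0.415, 0.571, 0.417, 0.572]
wrist_force: [-3.3, 1.3, 2.4]
gripper_width: 18.7
```

```bash
python3 arc.py 529.3 -158.9 2.5
```

```text
t 12.12 tcp [ 463.7 -140.4   52.3] r 68.2 crank deg 2.1 rad 0.037 Frad 3.6 Ftan -0.4 Fz 2.4 w 18.7
[[-0.02, -0.03, -0.3], [-0.02, -0.06, -0.59], [-0.02, -0.11, -0.88], [-0.02, -0.16, -1.18], [-0.02, -0.23, -1.46], [-0.02, -0.31, -1.75], [-0.02, -0.41, -2.03], [-0.02, -0.51, -2.31]]
```

Call:
carry_out(
  fingers=[1.6,1.6,1.6,1.6,1.6,1.6,1.6,1.6],
  xyz=[
    [0,-0.01,-0.3],
    [0,-0.03,-0.59],
    [0,-0.07,-0.88],
    [0,-0.12,-1.18],
    [0,-0.19,-1.46],
    [0,-0.27,-1.75],
    [0,-0.37,-2.03],
    [0,-0.47,-2.31],
  ],
  twist=[0,0,0,0,0,0,0,0],
)

```text
t: 12.78
tcp_pos: [461.1, -164.2, 52.3]
tool_rot: [-0.415, 0.571, 0.417, 0.572]
wrist_force: [-1.7, 0.3, 2.0]
gripper_width: 18.6
```

```bash
python3 arc.py 528.8 -158.8 2.5
```

```text
t 12.78 tcp [ 461.1 -164.2   52.3] r 67.9 crank deg 22.4 rad 0.392 Frad 1.6 Ftan -0.5 Fz 2.0 w 18.6
[[-0.02, -0.11, -0.27], [-0.02, -0.24, -0.54], [-0.02, -0.39, -0.8], [-0.02, -0.54, -1.05], [-0.02, -0.7, -1.3], [-0.03, -0.88, -1.54], [-0.03, -1.06, -1.77], [-0.03, -1.26, -2.0]]
```

Call:
carry_out(
  fingers=[1.6,1.6,1.6,1.6,1.6,1.6,1.6,1.6],
  xyz=[
    [0,-0.11,-0.27],
    [0,-0.24,-0.54],
    [0,-0.38,-0.8],
    [0,-0.53,-1.05],
    [0,-0.7,-1.3],
    [0,-0.87,-1.54],
    [0,-1.06,-1.78],
    [0,-1.26,-2.01],
  ],
  twist=[0,0,0,0,0,0,0,0],
)

```text
t: 13.45
tcp_pos: [467.1, -187.5, 52.3]
tool_rot: [-0.415, 0.571, 0.417, 0.572]
wrist_force: [-2.2, -0.1, 2.0]
gripper_width: 18.9
```

```bash
python3 arc.py 528.8 -158.8 3
```

```text
t 13.45 tcp [ 467.1 -187.5   52.3] r 68.1 crank deg 42.9 rad 0.748 Frad 2.0 Ftan -0.9 Fz 2.0 w 18.9
[[-0.02, -0.26, -0.25], [-0.02, -0.52, -0.49], [-0.02, -0.79, -0.72], [-0.02, -1.08, -0.93], [-0.02, -1.37, -1.13], [-0.02, -1.68, -1.31], [-0.02, -1.99, -1.47], [-0.02, -2.32, -1.62]]
```

Call:
carry_out(
  fingers=[1.6,1.6,1.6,1.6,1.6,1.6,1.6,1.6],
  xyz=[
    [0,-0.25,-0.26],
    [0,-0.51,-0.51],
    [0,-0.78,-0.74],
    [0,-1.07,-0.95],
    [0,-1.36,-1.15],
    [0,-1.67,-1.33],
    [0,-1.98,-1.5],
    [0,-2.31,-1.65],
  ],
  twist=[0,0,0,0,0,0,0,0],
)

```text
t: 14.12
tcp_pos: [484.3, -210.6, 52.3]
tool_rot: [-0.415, 0.571, 0.417, 0.572]
wrist_force: [-0.4, -0.2, 4.0]
gripper_width: 18.4
```

```bash
python3 arc.py 528.5 -159 3
```

```text
t 14.12 tcp [ 484.3 -210.6   52.3] r 67.9 crank deg 67.3 rad 1.175 Frad 0.5 Ftan -0.2 Fz 4.0 w 18.4
[[-0.02, -0.33, -0.14], [-0.02, -0.67, -0.25], [-0.02, -1.01, -0.34], [-0.02, -1.36, -0.41], [-0.02, -1.71, -0.47], [-0.02, -2.06, -0.51], [-0.02, -2.42, -0.53], [-0.02, -2.78, -0.53]]
```

Call:
carry_out(
  fingers=[1.6,1.6,1.6,1.6,1.6,1.6,1.6,1.6],
  xyz=[
    [-0.02,-0.33,-0.13],
    [-0.03,-0.67,-0.25],
    [-0.03,-1.01,-0.34],
    [-0.03,-1.36,-0.41],
    [-0.03,-1.71,-0.47],
    [-0.03,-2.06,-0.51],
    [-0.03,-2.42,-0.53],
    [-0.03,-2.78,-0.53],
  ],
  twist=[0,0,0,0,0,0,0,0],
)

```text
t: 14.78
tcp_pos: [509.3, -224.3, 52.3]
tool_rot: [-0.415, 0.571, 0.417, 0.572]
wrist_force: [-2.1, 0.5, 0.9]
gripper_width: 18.2
```

```bash
python3 arc.py 528.5 -159 3; python3 - <<'E'
from h import *
a,d=capture('top');np.savez('c3.npz',a=a)
save('p3',cv2.resize(a[175:265,280:400],(800,600),interpolation=cv2.INTER_CUBIC))
E
```

```text
t 14.78 tcp [ 509.3 -224.3   52.3] r 68.0 crank deg 91.5 rad 1.596 Frad 0.2 Ftan -2.1 Fz 0.9 w 18.2
[[-0.02, -0.36, 0.02], [-0.02, -0.71, 0.06], [-0.02, -1.06, 0.11], [-0.02, -1.41, 0.19], [-0.02, -1.75, 0.28], [-0.02, -2.09, 0.39], [-0.02, -2.42, 0.52], [-0.02, -2.75, 0.66]]
```

Call:
carry_out(
  fingers=[1.6,1.6,1.6,1.6,1.6,1.6,1.6,1.6],
  xyz=[
    [0,-0.36,0.02],
    [0,-0.71,0.06],
    [0,-1.06,0.11],
    [0,-1.41,0.19],
    [0,-1.75,0.28],
    [0,-2.09,0.39],
    [0,-2.42,0.52],
    [0,-2.75,0.66],
  ],
  twist=[0,0,0,0,0,0,0,0],
)

```text
t: 15.5
tcp_pos: [538.1, -226.6, 52.3]
tool_rot: [-0.415, 0.571, 0.417, 0.572]
wrist_force: [-2.5, -0.3, 1.1]
gripper_width: 18.8
```

```bash
python3 arc.py 528.5 -159 2.5
```

```text
t 15.5 tcp [ 538.1 -226.6   52.3] r 68.3 crank deg 116.0 rad 2.024 Frad -0.1 Ftan -2.5 Fz 1.1 w 18.8
[[-0.01, -0.25, 0.16], [-0.01, -0.51, 0.31], [-0.01, -0.76, 0.47], [-0.01, -1.0, 0.63], [-0.01, -1.24, 0.81], [-0.01, -1.47, 1.0], [-0.01, -1.69, 1.2], [-0.01, -1.9, 1.41]]
```

Call:
carry_out(
  fingers=[1.6,1.6,1.6,1.6,1.6,1.6,1.6,1.6],
  xyz=[
    [0,-0.26,0.15],
    [0,-0.51,0.3],
    [0,-0.76,0.46],
    [0,-1,0.62],
    [0,-1.24,0.8],
    [0,-1.47,0.99],
    [0,-1.69,1.19],
    [0,-1.9,1.4],
  ],
  twist=[0,0,0,0,0,0,0,0],
)

```text
t: 16.17
tcp_pos: [560.4, -219.3, 52.3]
tool_rot: [-0.415, 0.572, 0.417, 0.572]
wrist_force: [-5.5, -2.5, 2.6]
gripper_width: 18.9
```

```bash
python3 arc.py 528.5 -159 2.5
```

```text
t 16.17 tcp [ 560.4 -219.3   52.3] r 68.2 crank deg 135.8 rad 2.37 Frad -0.4 Ftan -6.0 Fz 2.6 w 18.9
[[-0.02, -0.19, 0.23], [-0.02, -0.38, 0.46], [-0.02, -0.56, 0.69], [-0.02, -0.73, 0.93], [-0.02, -0.9, 1.18], [-0.02, -1.05, 1.44], [-0.02, -1.19, 1.7], [-0.02, -1.31, 1.97]]
```

Call:
carry_out(
  fingers=[1.6,1.6,1.6,1.6,1.6,1.6,1.6,1.6],
  xyz=[
    [0,-0.19,0.22],
    [0,-0.38,0.45],
    [0,-0.56,0.68],
    [0,-0.73,0.92],
    [0,-0.9,1.17],
    [0,-1.05,1.43],
    [0,-1.19,1.69],
    [0,-1.31,1.96],
  ],
  twist=[0,0,0,0,0,0,0,0],
)

```text
t: 16.83
tcp_pos: [578.2, -205.8, 52.4]
tool_rot: [-0.415, 0.573, 0.417, 0.571]
wrist_force: [-5.6, -5.9, 0.8]
gripper_width: 18.7
```

```bash
python3 arc.py 528.5 -159 2
```

```text
t 16.83 tcp [ 578.2 -205.8   52.4] r 68.2 crank deg 154.6 rad 2.699 Frad -0.0 Ftan -8.1 Fz 0.8 w 18.7
[[-0.02, -0.08, 0.23], [-0.02, -0.17, 0.45], [-0.02, -0.25, 0.67], [-0.02, -0.33, 0.89], [-0.02, -0.39, 1.12], [-0.02, -0.45, 1.35], [-0.02, -0.5, 1.58], [-0.02, -0.54, 1.82]]
```

Call:
carry_out(
  fingers=[1.6,1.6,1.6,1.6,1.6,1.6,1.6,1.6],
  xyz=[
    [0,-0.09,0.22],
    [0,-0.18,0.44],
    [0,-0.26,0.66],
    [0,-0.33,0.89],
    [0,-0.4,1.12],
    [0,-0.46,1.35],
    [0,-0.5,1.58],
    [0,-0.54,1.82],
  ],
  twist=[0,0,0,0,0,0,0,0],
)

```text
t: 17.5
tcp_pos: [588.5, -191.5, 52.4]
tool_rot: [-0.415, 0.574, 0.416, 0.571]
wrist_force: [-4.4, -6.8, 1.8]
gripper_width: 18.6
```

```bash
python3 arc.py 528.5 -159 2
```

```text
t 17.5 tcp [ 588.5 -191.5   52.4] r 68.2 crank deg 169.5 rad 2.958 Frad -0.6 Ftan -8.1 Fz 1.8 w 18.6
[[-0.01, -0.02, 0.24], [-0.02, -0.05, 0.47], [-0.02, -0.07, 0.71], [-0.02, -0.08, 0.95], [-0.02, -0.09, 1.18], [-0.02, -0.09, 1.42], [-0.02, -0.08, 1.66], [-0.02, -0.06, 1.9]]
```

Call:
carry_out(
  fingers=[1.6,1.6,1.6,1.6,1.6,1.6,1.6,1.6],
  xyz=[
    [0,-0.03,0.23],
    [0,-0.05,0.47],
    [0,-0.07,0.71],
    [0,-0.08,0.95],
    [0,-0.09,1.18],
    [0,-0.09,1.42],
    [0,-0.08,1.66],
    [0,-0.06,1.9],
  ],
  twist=[0,0,0,0,0,0,0,0],
)

```text
t: 18.17
tcp_pos: [595.1, -174.4, 52.4]
tool_rot: [-0.415, 0.574, 0.415, 0.571]
wrist_force: [-2.5, -4.7, 1.3]
gripper_width: 18.7
```

```bash
python3 arc.py 528.5 -159 1
```

```text
t 18.17 tcp [ 595.1 -174.4   52.4] r 68.3 crank deg 184.8 rad 3.226 Frad -1.3 Ftan -5.1 Fz 1.3 w 18.7
[[-0.01, 0.05, 0.12], [-0.01, 0.06, 0.23], [-0.01, 0.07, 0.35], [-0.01, 0.09, 0.47], [-0.01, 0.11, 0.59], [-0.01, 0.13, 0.7], [-0.01, 0.16, 0.82], [-0.01, 0.18, 0.93]]
```

Call:
carry_out(
  fingers=[1.6,1.6,1.6,1.6,1.6,1.6,1.6,1.6],
  xyz=[
    [0,0.02,0.12],
    [0,0.03,0.23],
    [0,0.05,0.35],
    [0,0.07,0.47],
    [0,0.09,0.59],
    [0,0.11,0.7],
    [0,0.14,0.82],
    [0,0.17,0.93],
  ],
  twist=[0,0,0,0,0,0,0,0],
)

```text
t: 18.83
tcp_pos: [596.6, -164.7, 52.3]
tool_rot: [-0.415, 0.574, 0.416, 0.571]
wrist_force: [-2.1, -2.3, 0.6]
gripper_width: 18.9
```

```bash
python3 arc.py 528.5 -159 1
```

```text
t 18.83 tcp [ 596.6 -164.7   52.3] r 68.3 crank deg 193.2 rad 3.371 Frad -1.9 Ftan -2.4 Fz 0.6 w 18.9
[[-0.02, 0.06, 0.11], [-0.02, 0.09, 0.22], [-0.02, 0.12, 0.34], [-0.02, 0.15, 0.45], [-0.02, 0.19, 0.56], [-0.02, 0.23, 0.68], [-0.02, 0.27, 0.79], [-0.02, 0.31, 0.9]]
```

Call:
carry_out(
  fingers=[1.6,1.6,1.6,1.6,1.6,1.6,1.6,1.6],
  xyz=[
    [0,0.04,0.11],
    [0,0.08,0.22],
    [0,0.11,0.34],
    [0,0.15,0.45],
    [0,0.19,0.56],
    [0,0.23,0.68],
    [0,0.27,0.79],
    [0,0.31,0.9],
  ],
  twist=[0,0,0,0,0,0,0,0],
)

```text
t: 19.5
tcp_pos: [596.5, -154.7, 52.4]
tool_rot: [-0.415, 0.573, 0.416, 0.571]
wrist_force: [-1.0, 1.2, 1.7]
gripper_width: 19.0
```

```bash
python3 arc.py 528.5 -159 1
```

```text
t 19.5 tcp [ 596.5 -154.7   52.4] r 68.2 crank deg 201.5 rad 3.517 Frad -0.9 Ftan 1.3 Fz 1.7 w 19.0
[[-0.01, 0.06, 0.1], [-0.01, 0.11, 0.21], [-0.01, 0.16, 0.32], [-0.01, 0.21, 0.43], [-0.01, 0.26, 0.53], [-0.01, 0.31, 0.64], [-0.01, 0.37, 0.75], [-0.01, 0.43, 0.85]]
```

Call:
carry_out(
  fingers=[1.6,1.6,1.6,1.6,1.6,1.6,1.6,1.6],
  xyz=[
    [0,0.05,0.1],
    [0,0.1,0.21],
    [0,0.15,0.32],
    [0,0.2,0.43],
    [0,0.25,0.53],
    [0,0.3,0.64],
    [0,0.36,0.75],
    [0,0.42,0.85],
  ],
  twist=[0,0,0,0,0,0,0,0],
)

```text
t: 20.17
tcp_pos: [595.2, -146.2, 52.4]
tool_rot: [-0.416, 0.574, 0.415, 0.571]
wrist_force: [0.7, -5.4, -0.5]
gripper_width: 18.4
```

```bash
python3 arc.py 528.5 -159 0.75
```

```text
t 20.17 tcp [ 595.2 -146.2   52.4] r 68.0 crank deg 208.8 rad 3.644 Frad -0.3 Ftan -5.4 Fz -0.5 w 18.4
[[-0.01, 0.04, 0.08], [-0.01, 0.08, 0.16], [-0.01, 0.13, 0.23], [-0.01, 0.18, 0.31], [-0.01, 0.22, 0.38], [-0.01, 0.27, 0.46], [-0.01, 0.32, 0.53], [-0.01, 0.37, 0.61]]
```

The tangential force flipped sign at about 3.64 rad, so the follower is on the flat and just at square. I'll ease back slightly, look, and let go.

Call:
carry_out(
  fingers=[1.6,1.6,1.6],
  xyz=[
    [0,-0.02,-0.03],
    [0,-0.03,-0.06],
    [0,-0.03,-0.06],
  ],
  twist=[0,0,0],
)

```text
t: 20.42
tcp_pos: [595.3, -146.8, 52.4]
tool_rot: [-0.416, 0.574, 0.415, 0.571]
wrist_force: [0.3, -1.5, 0.1]
gripper_width: 18.8
```

```bash
python3 arc.py 528.5 -159 0.5; python3 - <<'E'
from h import *
b,e=capture('side')
q=proj('side',[545,-105,40]).astype(int)
save('f1',cv2.resize(b[q[1]-60:q[1]+60,q[0]-60:q[0]+60],(600,600),interpolation=cv2.INTER_CUBIC))
E
```

```text
t 20.42 tcp [ 595.3 -146.8   52.4] r 67.9 crank deg 208.2 rad 3.634 Frad 0.0 Ftan -1.6 Fz 0.1 w 18.8
[[-0.01, 0.02, 0.06], [-0.01, 0.05, 0.11], [-0.01, 0.08, 0.16], [-0.01, 0.11, 0.21], [-0.01, 0.14, 0.26], [-0.01, 0.17, 0.31], [-0.01, 0.2, 0.36], [-0.01, 0.23, 0.41]]
```

View pics/f1.png

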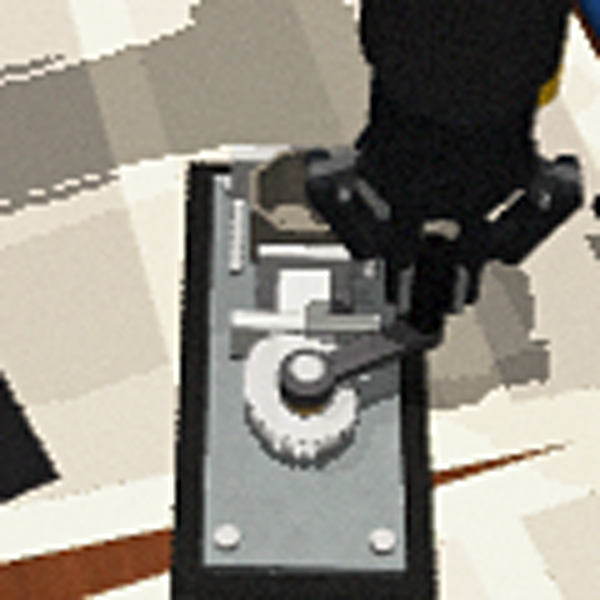

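The jaw is against the box and the follower lies on the cam's flat. I'll let go gently and retreat upward.

Call:
carry_out(
  fingers=[2.0,2.3,2.8,3.4,4,4.5,5,5],
  xyz=[
    [0,0,0],
    [0,0,0],
    [0,0,0],
    [0,0,0],
    [0,0,0],
    [0,0,0],
    [0,0,0],
    [0,0,0],
  ],
  twist=[0,0,0,0,0,0,0,0],
)

```text
t: 21.13
tcp_pos: [595.4, -146.8, 52.4]
tool_rot: [-0.416, 0.574, 0.415, 0.571]
wrist_force: [0.1, 0.7, 0.6]
gripper_width: 49.8
```

Call:
carry_out(
  fingers=[5,5,5,5,5,5,5,5],
  xyz=[
    [-1,0,0],
    [-2.5,0,0],
    [-4,0,0],
    [-6,0,0],
    [-8,0,0],
    [-10,0,0],
    [-12,0,0],
    [-12,0,0],
  ],
  twist=[0,0,0,0,0,0,0,0],
)

```text
t: 21.8
tcp_pos: [597.5, -147.1, 178.8]
tool_rot: [-0.418, 0.572, 0.413, 0.573]
wrist_force: [-0.4, 0.2, 1.6]
gripper_width: 49.8
```

Call:
carry_out(
  fingers=[5,5,5,5,5,5],
  xyz=[
    [-1,0,3],
    [-1,0,6],
    [-1,0,10],
    [-1,0,14],
    [-1,0,16],
    [-1,0,16],
  ],
  twist=[0,0,0,0,0,0],
)

```text
t: 22.3
tcp_pos: [647.6, 9.0, 187.7]
tool_rot: [-0.419, 0.571, 0.414, 0.572]
wrist_force: [0.1, -0.6, -0.8]
gripper_width: 50.2
```

```bash
python3 - <<'E'
from h import *
from mv import go
a,d=capture('top');b,e=capture('side');c=np.load('c0.npz')
go(595,0,180)
th=np.radians(72.15);ey=np.array([np.cos(th),np.sin(th)]);ex=np.array([ey[1],-ey[0]]);C=np.array([541.5,-116.2])
Q=cloud('side',e);rel=Q[...,:2]-C;sx=rel@ex;sy=rel@ey
m=(e>0)&(abs(sx)<45)&(sy>25)&(sy<102)&(Q[...,2]>50)&(Q[...,2]<62);print('box top',np.percentile(sx[m],[1,99]).round(1),np.percentile(sy[m],[1,99]).round(1))
m=(e>0)&(abs(sx)<20)&(Q[...,2]>40)&(Q[...,2]<52);h,ed=np.histogram(sy[m],np.arange(-20,120,4));print(list(zip(ed.tolist(),h.tolist())))
for n,D,T in(('top',d,'now'),('side',e,'now'),('side',c['e'],'old'),('top',c['d'],'old')):
    Q=cloud(n,D)
    m=(D>0)&(Q[...,2]>104)&(Q[...,2]<124)&(np.hypot(Q[...,0]-528.5,Q[...,1]+159)<85)&(np.hypot(Q[...,0]-528.5,Q[...,1]+159)>50);X=Q[m]
    if len(X): print(n,T,'handle',len(X),((X.min(0)+X.max(0))/2).round(1),'crank',np.radians((np.degrees(np.arctan2((X[:,1].min()+X[:,1].max())/2+159,(X[:,0].min()+X[:,0].max())/2-528.5))-162.1)%360).round(2))
    m=(D>0)&(abs(Q[...,0]-540)<130)&(abs(Q[...,1]+112)<170)&(Q[...,2]>5)&(Q[...,2]<53)
    m=cv2.morphologyEx(m.astype(np.uint8),cv2.MORPH_OPEN,np.ones((3,3)))
    kk,l,st,_=cv2.connectedComponentsWithStats(m);i=1+st[1:,4].argmax();M=(l==i)&(Q[...,2]<15)
    print(n,T,'press',cv2.minAreaRect(Q[M][:,:2].astype(np.float32)))
q=proj('side',[545,-105,40]).astype(int)
save('f2',cv2.resize(b[q[1]-60:q[1]+60,q[0]-60:q[0]+60],(600,600),interpolation=cv2.INTER_CUBIC))
E
```

```text
t 22.4 tcp [647.    5.8 188.4] yaw 162.0 w 50.3 F [0.3 1.  0.4] xaxis [ 0.005 -0.005 -1.   ] q [ 0.32  0.16  0.18  0.01 -1.59 -0.63]
shift cm [ 0.82  4.78 -2.16] twist 0
box top [-27.7  25.8] [ 35.9 101.6]
[(-20, 0), (-16, 1), (-12, 2), (-8, 7), (-4, 19), (0, 19), (4, 4), (8, 0), (12, 5), (16, 4), (20, 5), (24, 0), (28, 0), (32, 4), (36, 30), (40, 22), (44, 12), (48, 17), (52, 8), (56, 3), (60, 0), (64, 0), (68, 0), (72, 0), (76, 0), (80, 0), (84, 0), (88, 2), (92, 7), (96, 9), (100, 22), (104, 3), (108, 4), (112, 10)]
top now handle 51 [ 593.3 -146.7  114.4] crank 3.64
top now press ((540.8365478515625, -115.60598754882812), (250.2574005126953, 101.1417236328125), 72.31349182128906)
side now handle 65 [ 594.7 -147.9  113.3] crank 3.62
side now press ((542.3194580078125, -116.80122375488281), (249.22528076171875, 99.90806579589844), 72.1329116821289)
side old handle 69 [ 469.  -127.6  114.1] crank 6.11
side old press ((542.4374389648438, -116.88938903808594), (250.3523406982422, 100.16068267822266), 72.11463165283203)
top old handle 55 [ 468.  -125.7  113.9] crank 6.09
top old press ((540.708251953125, -115.82289123535156), (250.33966064453125, 101.32272338867188), 72.36299133300781)
```

View pics/f2.png

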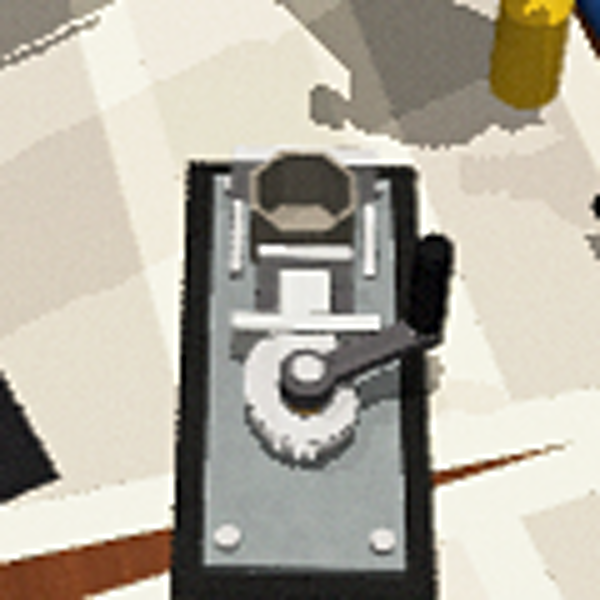

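The crank stayed at 3.63 rad, the box is clamped square, and the press hasn't moved by any measurable amount. Handing in.

```bash
python3 -c "
from cell import job_done
print(job_done())"
```

```text
the job is handed in; nothing more can be done
None
```

The grey-board box is standing in the nest with its flats to the jaw and fence, and the press is shut on it. I turned the crank anticlockwise over the crest and let go at about 3.63 rad. The arm was clear of everything at hand-in, at about 22.4 s.

**Final checks:**
- **Crank:** after letting go it stayed at 3.62–3.64 rad in both views. The handle force had changed sign at about the same angle, so I take that to be the flat's square position.
- **Jaw and box:** the last picture shows the jaw against the box, the box against the fence, and the follower on the cam's flat.
- **Press:** its position measured the same before and after to within about 0.3 mm. The force readings at the handle never went above about 8 N sideways, which is roughly 1 mm of give in the feet.

**What went wrong or disagreed:**
- **First grasp:** it missed. The fingertips sit about 25–35 mm higher than the reported TCP suggests, so the fingers touched the box rim with about 9.5 N and closed above it. The box moved by only about 1 mm. I corrected for the offset using depth readings, and the second grasp held.
- **Bystanders:** I didn't measure them again at the end. I kept the arm clear of them, and no reading or picture suggested contact.

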